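# Put the graphite hand press away in its sliding-cover case

### The job

Slide the wooden case's cover right back to its stop, take the round-headed graphite hand press from the sloping rack, and lay it gently, without dropping it, in the case's two V cradles with its head at the far end. Then slide the cover fully shut again, leaving the press lying in its cradles, and do not disturb the other tools and things on the bench.

Things in the scene. Friction and masses are not known exactly. Their poses are not given: they have to be found in the camera images.
- case: light wooden tool case fixed to the bench, 235 mm long (x) x 150 wide x 88 high. Origin: centre of underside; x along it to its far end, where the cover slides out. Walls 10 mm, inside 215 x 130 mm, floor 8 mm up. Front wall (x=-117 to -107 mm) 80 mm high, far wall 72, side walls 88 with strips reaching in to y=+-63 mm that hold the cover. Two V cradles stand inside
- seat_handle (a point): wide V cradle in the case for the press's handle: 14 mm thick, 90-degree V open upwards, 42 mm wide at its top edge, which is 42 mm above the bench. This point: on the seated press's axis, at case x=-73 mm, y=0, 42 mm above the bench
- seat_shank (a point): small V cradle in the case for the press's shank: 14 mm thick, 90-degree V 25 mm wide at its top edge, 46 mm above the bench. This point: on the seated press's axis, case x=+19.5 mm, y=0, 42 mm above the bench. The seated press lies level, head to case +x, its origin at case x=-18 mm (play about +-10 mm), head's top 67 mm up, 5 mm under the shut cover
- cover (a joint): sliding cover of the case, a plywood board 8 mm thick (72 to 80 mm above the bench) in grooves. 0 = fully shut (front edge meets the front wall), 0.195 m = right back at its stop. It opens along the case's +x, takes about 3 N to move and stays where left. Right back, its front edge is at case x=+87 mm. May start up to 30 mm open
- pull (a point): the cover's pull, an upright wooden batten 14 mm thick (case x), 70 mm long (case y), 32 mm high (80 to 112 mm above the bench). This point: its middle, 100 mm above the bench, at case x=-80 mm when shut, +115 mm when right back. Axes as the case's
- press: hand press to put away, 155 mm long, about 0.2 kg: wooden handle 30 mm dia. from x=-75 to +14 mm, steel shank 12 mm dia. to x=+55, black graphite round disc 50 mm dia., 25 thick from x=+55 on. Origin on the axis, in the handle; x along the axis to the head. Starts in one of the rack's slots, sloping 35 degrees, head up and away from the robot. Handle free for fingers from x=-45 to +14 mm
- head (a point): centre of the press's flat round end, on the axis, 80 mm from the press's origin
- rack: steel rack with two notched wooden bars, fixed, 300 mm wide (y), sloping up 35 degrees along its +x. Origin: underside, below the middle slot. Three slots at y=-95, 0, +95 mm; each tool's origin lies at x=0, 110 mm up. Bars 14 mm thick cross under the tools 55 mm down-slope and 47 mm up-slope of that; open underneath between them. Heads rest on the upper bar
- paddle: flat paddle in another slot, leave it: wooden handle 30 mm dia. from x=-75 to +14 mm, steel shank 12 mm dia. to x=+55, black graphite flat plate 60 x 56 x 12 mm from x=+55 on. Origin on the axis, in the handle; x along the axis to the head. 
- reamer: reamer in another slot, leave it: wooden handle 30 mm dia. from x=-75 to +14 mm, steel shank 12 mm dia. to x=+55, black graphite pointed cone 42 mm dia., 77 long from x=+55 on. Origin on the axis, in the handle; x along the axis to the head. 
- calipers: bystander: steel calipers lying flat right of the case, 175 mm long, 88 wide, 10 high; origin at the pivot, x along them
- tin: bystander: round metal tin, 71 mm diameter, 31 high, in front of the gap between case and rack; origin at the centre of its underside
- tweezers: bystander: steel tweezers lying flat in front of the rack, 190 mm long, 12 high; origin at their middle
- jar: bystander: steel pot with rods standing in it, 72 mm diameter, 180 mm high in all, behind between case and rack; origin at the centre of its underside
- bottle_a: bystander: white bottle with a cap, 64 mm diameter, 210 mm high, far right; origin at the centre of its underside
- bottle_b: bystander: another such bottle behind it

How it is judged:
On the way, in this order (a step that is already met when the one before it is completed fails the run):
1. the cover is slid right back (over 180 mm of its 195 mm) while the press is still in the rack (value of joint cover above 0.18 m and distance of press from where it was at the start of the episode below 0.02 m), for 0.1 s.
2. the press lies level in its cradles, head at the far end, let go, with the cover still back (x of press in the frame of case between -0.033 and -0.003 m and y of press in the frame of case between -0.006 and 0.006 m and z of press in the frame of case between 0.036 and 0.048 m and x of head in the frame of case above 0.04 m and angle between the x axis of press and the x axis of case, either way round below 0.08 rad and linear speed of press below 0.02 m/s and contact force between the fingers and press below 0.05 N and value of joint cover above 0.17 m), for 0.2 s.
At the end, for the whole second after the job is handed in: the press rests in both cradles of the case (axis within 6 mm of the cradles' middle line and of 42 mm above the bench, within 0.08 rad of the case's long axis, within 15 mm of its place lengthwise, head at the far end) at rest, and the cover is shut to within 4 mm (x of press in the frame of case between -0.033 and -0.003 m and y of press in the frame of case between -0.006 and 0.006 m and z of press in the frame of case between 0.036 and 0.048 m and x of head in the frame of case above 0.04 m and angle between the x axis of press and the x axis of case, either way round below 0.08 rad and linear speed of press below 0.02 m/s and value of joint cover between -0.004 and 0.004 m); the robot touches nothing.
It fails at once if the press is dropped: it moves faster than 0.5 m/s with no finger on it (a free fall of more than about 13 mm) (contact force between the fingers and press below 0.05 N and linear speed of press above 0.5 m/s).
It fails at once if one of the rack's other two tools is moved by more than 20 mm (distance of any of paddle, reamer from where it was at the start of the episode above 0.02 m).
It fails at once if another thing on the bench is moved by more than 30 mm (distance of any of calipers, tin, tweezers, jar, bottle_a, bottle_b from where it was at the start of the episode above 0.03 m).
It also fails if it takes over 69 s, if anything falls off the work surface, if the arm or the gripper's body presses on something with over 40 N, if the wrist force passes 120 N, or if a joint passes its speed limit or range.

### The arm

A 6-joint arm with a two-finger parallel gripper is mounted at the origin on the work surface. World frame = base frame: x ahead of the robot, y to its left, z up, the work surface at z = 0. Lengths are in m, angles in rad, forces in N, time in s.
With the tool pointing down it reaches from about 0.25 to 0.725 m from the base axis. Payload 4 kg.
Tool frame: the origin (TCP) lies between the finger pads; the fingertips stand 25 mm ahead of it and the grasp point (between the pads) lies 6 mm ahead of it; z points along the fingers, y is the line along which they close (so a half turn about z gives the same grasp; the last joint's range is limited). The gripper opens to 85 mm and grips with 20 to 120 N. Pads are 22 mm wide; open, the fingers measure 114 mm over their backs; the gripper's body (76 mm by 85 mm) begins 54 mm behind the grasp point. The pads swing forward as they close: fully open they stand 13 mm farther back than shut.
Start: joints at [1.218, 0.241, 0.005, 1.335, 0, 1.571], TCP at [0.173, 0.469, 0.256] pointing down, gripper open.
Joint ranges: [-2.72, 2.72], [-1.05, 1.87], [-1.09, 1.28], [-1.99, 2.15], [-1.42, 1.44], [-3.14, 3.14]. Speed limits (rad/s): [2.79, 2.79, 3.14, 3.14, 3.14, 3.14].

### API

Orientations are given as a unit quaternion [x, y, z, w].
In Python, from workcell import bot gives the robot as it stands. The module is installed in compiled form; this text tells all that it offers.
- The arm moves only by the shell command python3 -m pendant 'ROWS'. ROWS is JSON, one flat list of numbers, 7 for each row, row after row: the shift along the tool's x, y, z normalised to -1 to 1, where 1 is 0.5 m, then the turn, a rotation vector about the tool's x, y, z normalised to -1 to 1, where 1 is 180 degrees, then the opening, from 0 (shut) to 1 (fully open). In form: [tx, ty, tz, ax, ay, az, fingers, tx, ty, tz, ax, ay, az, fingers, ...]. A call has exactly 10 rows; each row is the pose to reach, as a shift and turn from the pose commanded when the call began, along the tool's axes at that moment, turning the shorter way round; what a row does not reach only later rows make up. A row lasts 1/12 s, in which the tool goes at most 41.7 mm and 7.16 degrees, less where a joint would pass 70% of its speed; a pose out of reach is approached as far as the arm can. A call with a number of a shift or a turn outside -1 to 1 is refused whole. A call with a gripper value outside its range is refused whole. The fingers move at their own pace and stop on an object; the grip force is fixed at half the most. Time passes only in rows, so rows that repeat a pose let the fingers close, or fill a call up. It gives the time, the measured TCP pose, the force, the opening and the grip force at its end, in the units of the state.
- bot.get_obs(): the state, without advancing time (a new reading comes with each control period).
- bot.camera(name): name is "scene" or "top" or "wrist"; returns a dict with "pixels" (480x640x3 uint8, red, green, blue), "mtx" (3x3 intrinsics, pixels), "k1" (the pictures are not rectified: a ray, as slopes to the right and down, at radius r is drawn at 1 + k1 r^2 times it, then the intrinsics apply), "cam_to_world" (4x4, takes a point from camera to world coordinates); the wrist camera has in their place "hand_eye" (4x4, takes a point from camera to tool coordinates, whose origin is the TCP and whose axes are the flange's). Camera axes: x right, y up, looking along -z (the intrinsics and any distortion apply to the point x, -y, -z); pixel columns grow to the right and rows downward; lengths in m; the calibration is good to about 2 mm. A picture is of the moment at which its call begins: read the wrist's pose just before it. There is no depth.
- bot.job_done(): hands the job in; it is judged then, once.
The state is a dict: "clock": time; "joint_pos": joint angles; "joint_vel": joint speeds; "tau": joint torques, N m; "eef_pos": TCP position; "tool_rot": TCP orientation; "ft_force": force on the tool from outside, world axes, zero at the start; "ft_torque": the same for the moment, N m; "grip_width": finger opening in m; "grasp_force": force on a finger pad.
Only numpy, scipy, OpenCV 4.12 (cv2) and the standard library are available. Lean on these libraries where they do the work, as an engineer would, in place of code of your own. Each camera call takes 0.05 s, during which the arm holds its last target. There are 200 camera calls.

## Working session

There is one attempt and no reset: what is moved stays moved. The work goes in short steps, Python scripts to look and compute and a shell command to move; the robot and the scene stay as the last step left them, time stands still between calls to the robot, and variables do not carry over. Pictures are saved under pics/ and viewed, at most 10 in all, crops included, and the job is handed in when it is done.

```bash
mkdir -p pics; cat > h.py <<'E'
import numpy as np, cv2
from scipy.spatial.transform import Rotation as R
from workcell import bot
def cam(n):
    o=bot.get_obs(); c=bot.camera(n)
    if n=="wrist":
        T=np.eye(4);T[:3,:3]=R.from_quat(o["tool_rot"]).as_matrix();T[:3,3]=o["eef_pos"]
        c["cam_to_world"]=T@np.array(c["hand_eye"])
    return c
def save(c,f): cv2.imwrite("pics/"+f,np.array(c["pixels"])[:,:,::-1]); np.savez("pics/"+f+".npz",mtx=c["mtx"],k1=c["k1"],T=c["cam_to_world"])
def load(f): d=np.load("pics/"+f+".npz"); return dict(mtx=d["mtx"],k1=float(d["k1"]),cam_to_world=d["T"])
def ray(c,u,v):
    K=np.array(c["mtx"]);p=np.array([(u-K[0,2])/K[0,0],(v-K[1,2])/K[1,1]]);s=p.copy()
    for _ in range(20): s=p/(1+c["k1"]*(s@s))
    T=np.array(c["cam_to_world"]);return T[:3,3],T[:3,:3]@np.array([s[0],-s[1],-1])
def at(c,u,v,z):
    o,d=ray(c,u,v);return o+d*(z-o[2])/d[2]
def proj(c,P):
    T=np.array(c["cam_to_world"]);p=T[:3,:3].T@(np.array(P)-T[:3,3]);s=np.array([p[0],-p[1]])/-p[2]
    s=s*(1+c["k1"]*(s@s));K=np.array(c["mtx"]);return K[0,0]*s[0]+K[0,2],K[1,1]*s[1]+K[1,2]
E
python3 - <<'E'
from h import *
for n in("scene","top"):
    c=cam(n);save(c,n+".png");print(n,np.round(c["cam_to_world"],3).tolist(),c["k1"])
o=bot.get_obs();print({k:np.round(v,3).tolist() for k,v in o.items()})
E
```

```text
scene [[0.877, -0.392, 0.277, 0.83], [0.48, 0.718, -0.503, -0.559], [-0.002, 0.574, 0.819, 0.917], [0.0, 0.0, 0.0, 1.0]] 0.002799679237647471
top [[0.023, 0.976, -0.216, 0.376], [-1.0, 0.023, -0.0, -0.076], [0.005, 0.216, 0.976, 1.061], [0.0, 0.0, 0.0, 1.0]] 0.017267486190324925
{'clock': 0.1, 'joint_pos': [1.218, 0.241, 0.004, 1.335, 0.0, 1.571], 'joint_vel': [-0.0, -0.001, 0.003, 0.0, 0.002, 0.001], 'tau': [0.0, -37.314, 25.301, 0.011, 0.0, -0.0], 'eef_pos': [0.173, 0.469, 0.256], 'tool_rot': [0.175, 0.984, -0.001, -0.0], 'ft_force': [0.02, 0.268, -0.162], 'ft_torque': [0.034, 0.035, 0.036], 'grasp_force': 0.0, 'grip_width': 0.085}
```

View pics/top.png

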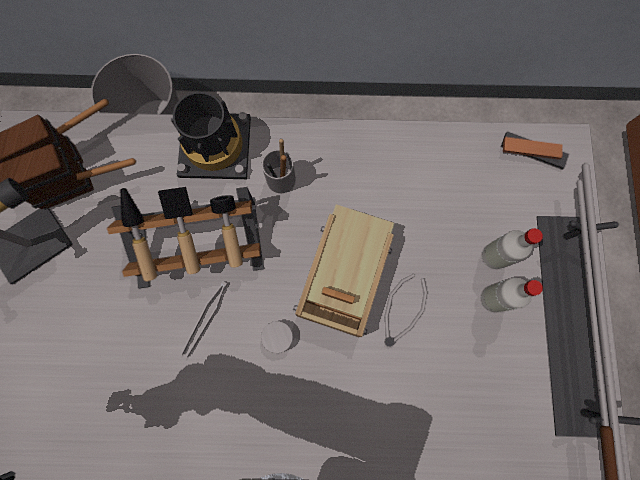

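View pics/scene.png

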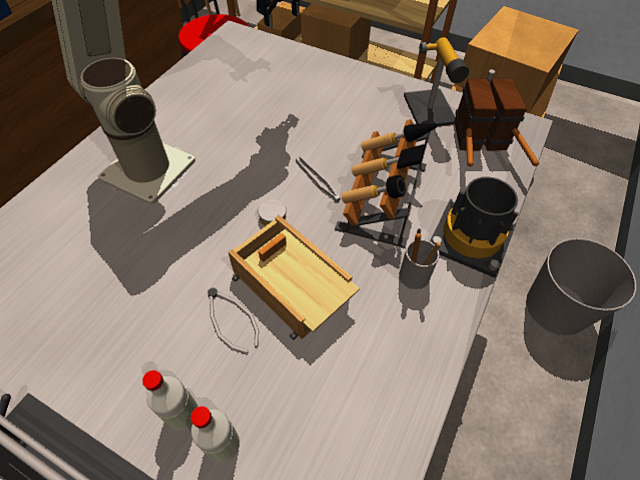

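The top view shows the case around (350,270), with its pull at (340,295). The round-headed press is in the rack's right slot, with its head at (223,205) and handle at (233,245). Next I'll enlarge both.

```bash
python3 - <<'E'
import cv2,numpy as np
i=cv2.imread("pics/top.png")
o=np.zeros((580,790,3),np.uint8)
o[:,:440]=cv2.resize(i[195:340,290:400],None,fx=4,fy=4,interpolation=2)
o[:450,440:]=cv2.resize(i[185:275,205:275],None,fx=5,fy=5,interpolation=2)
cv2.imwrite("pics/crop.png",o)
E
```

```text
(no output)
```

View pics/crop.png

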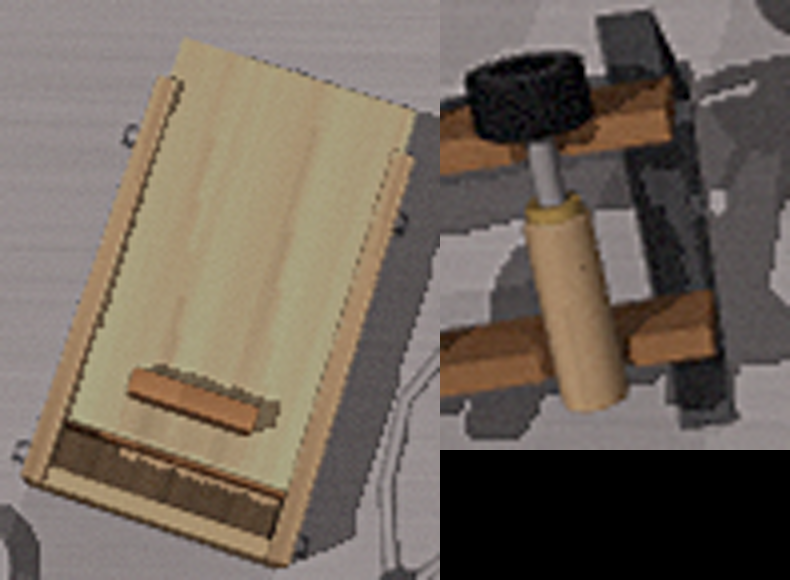

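```bash
python3 - <<'E'
from h import *
from scipy.optimize import least_squares
c=load("top.png")
cr=lambda x,y:(290+x/4-.5,195+y/4-.5); pr=lambda x,y:(205+(x-440)/5-.5,185+y/5-.5)
# case fit: outer wall top corners
pts=[((-.1175,.075,.088),cr(24,476)),((.1175,.075,.088),cr(162,77)),((.1175,-.075,.088),cr(411,155)),((-.1175,-.075,.088),cr(288,563))]
def W(p,P): 
    a=p[2];return [p[0]+np.cos(a)*P[0]-np.sin(a)*P[1],p[1]+np.sin(a)*P[0]+np.cos(a)*P[1],P[2]]
f=lambda p:np.concatenate([np.subtract(proj(c,W(p,P)),uv) for P,uv in pts])
s=least_squares(f,[.45,-.1,-.3]);print("case",s.x,f(s.x).round(1))
p=s.x
# cover front edge z=.08 & pull top front edge
for q,z in((cr(180,460),.08),(cr(130,372),.112),(cr(255,412),.112),(cr(300,75),.08)):
    w=at(c,*q,z)[:2]-p[:2];a=p[2];print("incase",w@[np.cos(a),np.sin(a)],w@[-np.sin(a),np.cos(a)])
# press: origin at (x,y,.11), axis yaw psi, slope 35; points on axis
r=np.deg2rad(35)
def A(p,t,h=0): # h: normal up offset
    n=np.array([-np.sin(r)*np.cos(p[2]),-np.sin(r)*np.sin(p[2]),np.cos(r)])
    return np.array([p[0],p[1],p[3] if len(p)>3 else .11])+t*np.array([np.cos(r)*np.cos(p[2]),np.cos(r)*np.sin(p[2]),np.sin(r)])+h*n
pp=[((-.075,.0),pr(592,398)),((.014,.0),pr(556,213)),((.055,0),pr(540,143)),((.08,.0),pr(524,65))]
c2=None
g=lambda p:np.concatenate([np.subtract(proj(c,A(p,*P)),uv) for P,uv in pp])
s=least_squares(g,[.45,.2,0.]);print("press",s.x,g(s.x).round(1))
q=s.x
# overlay check in both views
for n in("top","scene"):
    c=load(n+".png");i=cv2.imread(f"pics/{n}.png")
    D=lambda P,col:cv2.circle(i,tuple(np.round(proj(c,P)).astype(int)),1,col,-1)
    for x in(-.1175,.1175):
        for y in(-.075,.075): D(W(p,(x,y,.088)),(0,0,255));D(W(p,(x,y,0)),(255,0,0))
    for t in(-.075,-.015,.014,.055,.08): D(A(q,t),(0,255,0))
    cv2.imwrite(f"pics/o_{n}.png",i)
a=cv2.imread("pics/o_top.png")[180:345,200:405];b=cv2.imread("pics/o_scene.png")[165:345,220:420]
o=np.zeros((600,800,3),np.uint8);a=cv2.resize(a,(400,322));b=cv2.resize(b,(400,360));o[:322,:400]=a;o[:360,400:]=b
cv2.imwrite("pics/ov.png",o[:360])
E
```

```text
case [ 0.53461097 -0.1272502  -0.29523911] [-0.6 -0.1 -1.  -0.8  1.   0.1  0.6  0.6]
incase -0.08243122329764765 -0.002758966475754489
incase -0.04962752102662182 0.036576661915094184
incase -0.04907157986574603 -0.032229193770012265
incase 0.14435494888319417 -0.0007844334922609698
press [0.60940434 0.12627521 0.15882981] [ 0.3  1.2 -0.1  0.9 -0.5 -3.2  0.4  1.1]
```

View pics/ov.png

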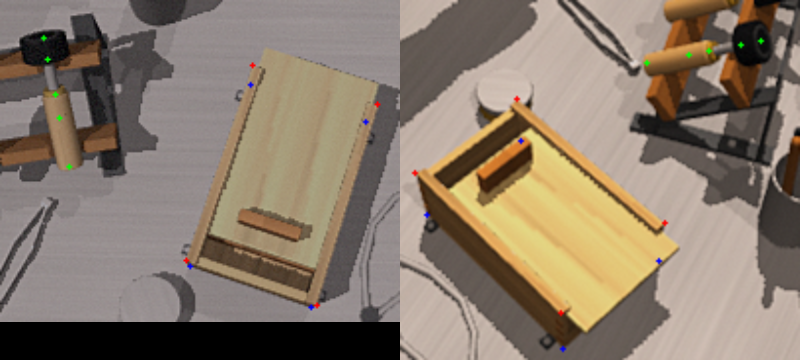

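The overlay matches: the case is at (0.535,-0.127) with yaw -0.295, and the cover is about 24 mm open. I'll close the fingers and go in front of the pull.

```bash
cat >> h.py <<'E'
CASE=np.array([.5346,-.1273]);CY=-.2952
def cw(x,y,z): return np.array([CASE[0]+np.cos(CY)*x-np.sin(CY)*y,CASE[1]+np.sin(CY)*x+np.cos(CY)*y,z])
def tool(yaw,slope=0): # tool y = yaw+90deg, tool x = -axis(projected); slope=axis elevation
    c,s=np.cos(slope),np.sin(slope);ax=np.array([c*np.cos(yaw),c*np.sin(yaw),s]);y=np.array([-np.sin(yaw),np.cos(yaw),0])
    return R.from_matrix(np.array([-ax,y,np.cross(-ax,y)]).T)
def rel(pos,rot,o=None):
    o=o or bot.get_obs();r=R.from_quat(o["tool_rot"])
    print("shift",(r.inv().apply(np.array(pos)-o["eef_pos"])/.5).round(4),"turn",((r.inv()*rot).as_rotvec()/np.pi).round(4),"dist",np.linalg.norm(np.array(pos)-o["eef_pos"]).round(3))
def incase(P):
    w=np.array(P)[:2]-CASE;return w@[np.cos(CY),np.sin(CY)],w@[-np.sin(CY),np.cos(CY)]
E
python3 - <<'E'
from h import *
rel(cw(-.105,0,.2),tool(CY))
E
```

```text
shift [-0.8817 -0.8804  0.1126] turn [-0.0006 -0.     -0.0183] dist 0.626
```

```bash
r='-0.8817,-0.8804,0.1126,0,0,-0.0183,0'; python3 -m pendant '[-0.88,-0.88,0.11,0,0,-0.018,0,-0.88,-0.88,0.11,0,0,-0.018,0,-0.88,-0.88,0.11,0,0,-0.018,0,-0.88,-0.88,0.11,0,0,-0.018,0,-0.88,-0.88,0.11,0,0,-0.018,0,-0.88,-0.88,0.11,0,0,-0.018,0,-0.88,-0.88,0.11,0,0,-0.018,0,-0.88,-0.88,0.11,0,0,-0.018,0,-0.88,-0.88,0.11,0,0,-0.018,0,-0.88,-0.88,0.11,0,0,-0.018,0]'
python3 - <<'E'
from h import *
rel(cw(-.105,0,.2),tool(CY))
E
```

```text
clock: 0.93
eef_pos: [0.3468, 0.0904, 0.2194]
tool_rot: [0.147, 0.989, 0.0, 0.0]
ft_force: [0.8, 1.4, 1.0]
grip_width: 0.0002
grasp_force: 0.0
shift [-0.2762 -0.3071  0.0388] turn [ 0.0001  0.0001 -0.0002] dist 0.207
```

```bash
python3 -m pendant '[-0.276,-0.307,0.039,0,0,0,0,-0.276,-0.307,0.039,0,0,0,0,-0.276,-0.307,0.039,0,0,0,0,-0.276,-0.307,0.039,0,0,0,0,-0.276,-0.307,0.039,0,0,0,0,-0.276,-0.307,0.039,0,0,0,0,-0.276,-0.307,0.039,0,0,0,0,-0.276,-0.307,0.039,0,0,0,0,-0.276,-0.307,0.039,0,0,0,0,-0.276,-0.307,0.039,0,0,0,0]'
python3 - <<'E'
from h import *
c=cam("wrist");save(c,"w1.png");print(c["hand_eye"])
rel(cw(-.105,0,.113),tool(CY))
E
```

```text
clock: 1.77
eef_pos: [0.4335, -0.0934, 0.2003]
tool_rot: [0.146, 0.989, 0.0, -0.0]
ft_force: [0.2, 0.1, 0.8]
grip_width: 0.0003
grasp_force: 0.0
[[-3.93576374e-04  9.48157470e-01  3.17800656e-01  8.27562470e-02]
 [ 9.99999756e-01  5.56585454e-04 -4.22133736e-04 -1.95873413e-03]
 [-5.77132477e-04  3.17800412e-01 -9.48157458e-01 -1.16577309e-01]
 [ 0.00000000e+00  0.00000000e+00  0.00000000e+00  1.00000000e+00]]
shift [-0.003  -0.0062  0.1748] turn [0.     0.     0.0005] dist 0.087
```

View pics/w1.png

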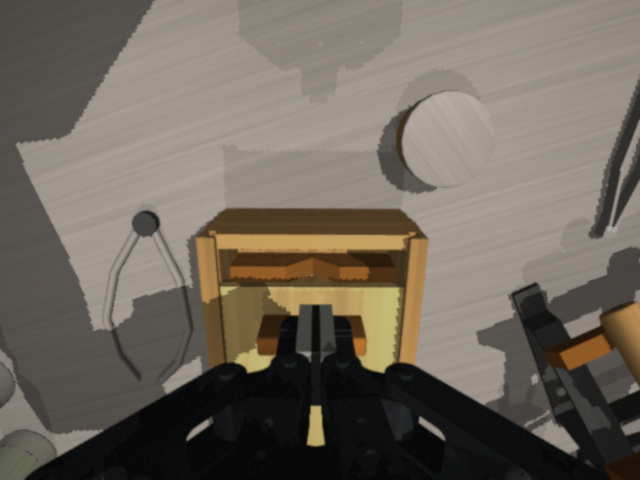

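The wrist view shows the case front wall centred near column 313, its top corners at about (198,236) and (427,236), and the fingers over the cover gap. I'll check these against the case estimate.

```bash
python3 - <<'E'
from h import *
c=load("w1.png")
for u,v,z in((198,237,.088),(427,237,.088),(312,250,.08),(312,286,.08),(262,317,.112),(365,317,.112)): print(u,v,np.round(incase(at(c,u,v,z)),4))
print(incase(bot.get_obs()["eef_pos"]))
E
```

```text
198 237 [-0.1198 -0.0735]
427 237 [-0.1199  0.0722]
312 250 [-0.1084 -0.001 ]
312 286 [-0.0823 -0.0011]
262 317 [-0.076  -0.0314]
365 317 [-0.0761  0.0315]
(np.float64(-0.10650071266958167), np.float64(0.00306363779216256))
```

The front bottom edge of the pull fits at about -62 mm. Lower and push.

```bash
python3 -m pendant '[-0.003,-0.006,0.175,0,0,0,0,-0.003,-0.006,0.175,0,0,0,0,-0.003,-0.006,0.175,0,0,0,0,-0.003,-0.006,0.175,0,0,0,0,-0.02,-0.006,0.175,0,0,0,0,-0.04,-0.006,0.175,0,0,0,0,-0.06,-0.006,0.175,0,0,0,0,-0.08,-0.006,0.175,0,0,0,0,-0.1,-0.006,0.175,0,0,0,0,-0.12,-0.006,0.175,0,0,0,0]'
python3 - <<'E'
from h import *
print(incase(bot.get_obs()["eef_pos"]))
rel(cw(.096,0,.113),tool(CY))
E
```

```text
clock: 2.65
eef_pos: [0.4928, -0.1155, 0.1152]
tool_rot: [0.147, 0.989, -0.0, 0.002]
ft_force: [-3.1, 0.2, 2.1]
grip_width: 0.0002
grasp_force: 1.5
(np.float64(-0.04342422467932791), np.float64(-0.000890785003741839))
shift [-0.2788  0.002   0.0053] turn [ 0.0001  0.0011 -0.0003] dist 0.139
```

```bash
python3 -m pendant '[-0.04,0.001,0.005,0,0,0,0,-0.08,0.002,0.005,0,0,0,0,-0.12,0.002,0.005,0,0,0,0,-0.16,0.002,0.005,0,0,0,0,-0.19,0.002,0.005,0,0,0,0,-0.22,0.002,0.005,0,0,0,0,-0.24,0.002,0.005,0,0,0,0,-0.26,0.002,0.005,0,0,0,0,-0.27,0.002,0.005,0,0,0,0,-0.28,0.002,0.005,0,0,0,0]'
python3 - <<'E'
from h import *
print(incase(bot.get_obs()["eef_pos"]))
c=cam("top");save(c,"top2.png");i=cv2.imread("pics/top2.png");cv2.imwrite("pics/t2c.png",cv2.resize(i[140:340,200:410],None,fx=2.5,fy=2.5))
E
```

```text
clock: 3.48
eef_pos: [0.6261, -0.1556, 0.1119]
tool_rot: [0.148, 0.989, -0.0, 0.001]
ft_force: [-3.7, 0.0, 1.3]
grip_width: -0.0001
grasp_force: 1.3
(np.float64(0.09576740457215681), np.float64(-0.00046112947375114385))
```

View pics/t2c.png

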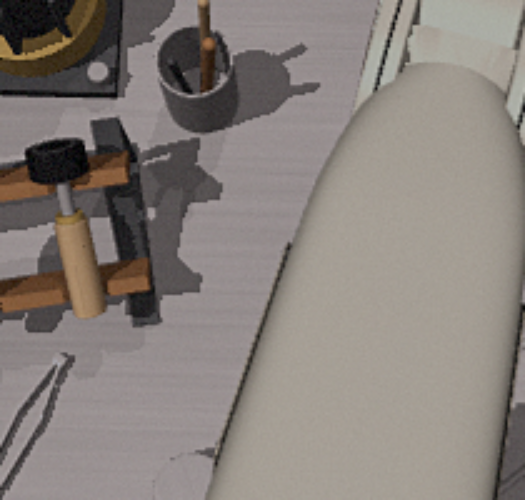

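The arm hides the case in this view, so I'll feel for the stop with small steps.

```bash
python3 -m pendant '[-0.002,0,0,0,0,0,0,-0.004,0,0,0,0,0,0,-0.006,0,0,0,0,0,0,-0.008,0,0,0,0,0,0,-0.01,0,0,0,0,0,0,-0.012,0,0,0,0,0,0,-0.012,0,0,0,0,0,0,-0.012,0,0,0,0,0,0,-0.012,0,0,0,0,0,0,-0.012,0,0,0,0,0,0]'
python3 - <<'E'
from h import *
print(incase(bot.get_obs()["eef_pos"]))
E
```

```text
clock: 4.37
eef_pos: [0.6272, -0.1556, 0.1105]
tool_rot: [0.147, 0.989, 0.001, -0.003]
ft_force: [-10.8, 3.6, 7.4]
grip_width: 0.0003
grasp_force: 5.3
(np.float64(0.09678851603817659), np.float64(-0.00010914317729012152))
```

At the stop (11 N). Now retreat upward and move to a standoff over the press.

```bash
cat >> h.py <<'E'
PR=np.array([.6094,.1263,.11]);PY=.1588;SL=np.deg2rad(35)
def A(t,h=0,y=0,P=None,yaw=None):
    P=PR if P is None else P;yaw=PY if yaw is None else yaw;r=tool(yaw,SL).as_matrix();return P-t*r[:,0]-h*r[:,2]+y*r[:,1]
E
python3 - <<'E'
from h import *
print(A(-.015,.12))
rel(A(-.015,.12),tool(PY,SL))
E
```

```text
[0.52930417 0.11347278 0.1996946 ]
shift [ 0.3453  0.4576 -0.1761] turn [-0.0437 -0.193  -0.1404] dist 0.3
```

```bash
python3 -m pendant '[0.04,0,0,0,0,0,0,0.04,0,-0.08,0,0,0,0,0.04,0,-0.16,0,0,0,0,0.04,0,-0.24,0,0,0,0,0.08,0.08,-0.27,0,0,0,0.5,0.12,0.16,-0.27,0,0,0,1,0.16,0.24,-0.27,0,0,0,1,0.2,0.32,-0.27,0,0,0,1,0.23,0.36,-0.27,0,0,0,1,0.23,0.36,-0.27,0,0,0,1]'
python3 - <<'E'
from h import *
rel(A(-.015,.12),tool(PY,SL))
E
```

```text
clock: 5.2
eef_pos: [0.5714, 0.0557, 0.2457]
tool_rot: [0.143, 0.99, 0.002, -0.0]
ft_force: [0.2, -1.5, 0.5]
grip_width: 0.0724
grasp_force: 0.0
shift [0.1135 0.0866 0.0923] turn [-0.0424 -0.1911 -0.138 ] dist 0.085
```

```bash
python3 -m pendant '[0.1135,0.0866,0.05,-0.0424,-0.191,-0.138,1,0.1135,0.0866,0.05,-0.0424,-0.191,-0.138,1,0.1135,0.0866,0.06,-0.0424,-0.191,-0.138,1,0.1135,0.0866,0.07,-0.0424,-0.191,-0.138,1,0.1135,0.0866,0.09,-0.0424,-0.191,-0.138,1,0.1135,0.0866,0.0923,-0.0424,-0.191,-0.138,1,0.1135,0.0866,0.0923,-0.0424,-0.191,-0.138,1,0.1135,0.0866,0.0923,-0.0424,-0.191,-0.138,1,0.1135,0.0866,0.0923,-0.0424,-0.191,-0.138,1,0.1135,0.0866,0.0923,-0.0424,-0.191,-0.138,1]'
python3 - <<'E'
from h import *
rel(A(-.015,.12),tool(PY,SL))
c=cam("wrist");save(c,"w2.png")
i=cv2.imread("pics/w2.png")
for t in(-.075,0.014,.055,.08): cv2.circle(i,tuple(np.round(proj(c,A(t))).astype(int)),2,(0,255,0),-1)
cv2.imwrite("pics/w2o.png",i)
E
```

```text
clock: 6.03
eef_pos: [0.5347, 0.1076, 0.2022]
tool_rot: [-0.071, 0.951, 0.021, 0.301]
ft_force: [0.6, -0.7, 0.9]
grip_width: 0.0854
grasp_force: 0.0
shift [ 0.0102  0.0133 -0.0011] turn [-0.0024  0.001  -0.0021] dist 0.008
```

View pics/w2o.png

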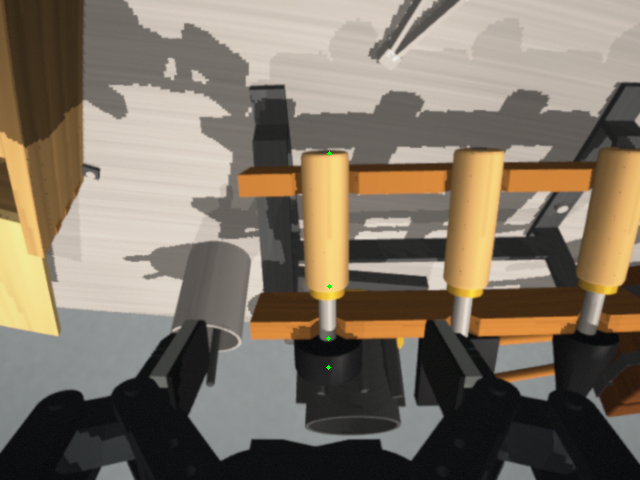

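The overlay lies on the press to within about 1.5 mm. The handle axis is near column 326, the ends are at rows 152 and 297, and the space between the bars is open. Now the approach.

```bash
python3 - <<'E'
from h import *
rel(A(-.015,.005,-.001),tool(PY,SL))
E
```

```text
shift [0.0104 0.013  0.2286] turn [-0.0023  0.0009 -0.002 ] dist 0.115
```

```bash
python3 -m pendant '[0.01,0.011,0.03,-0.002,0.001,-0.002,0.75,0.01,0.012,0.08,-0.002,0.001,-0.002,0.75,0.01,0.012,0.12,-0.002,0.001,-0.002,0.75,0.01,0.012,0.16,-0.002,0.001,-0.002,0.75,0.01,0.012,0.19,-0.002,0.001,-0.002,0.75,0.01,0.012,0.21,-0.002,0.001,-0.002,0.75,0.01,0.012,0.228,-0.002,0.001,-0.002,0.75,0.01,0.012,0.228,-0.002,0.001,-0.002,0.75,0.01,0.012,0.228,-0.002,0.001,-0.002,0.75,0.01,0.012,0.228,-0.002,0.001,-0.002,0.75]'
python3 - <<'E'
from h import *
rel(A(-.015,.005,-.001),tool(PY,SL))
E
python3 -m pendant '[0,0,0,0,0,0,0.6,0,0,0,0,0,0,0.45,0,0,0,0,0,0,0.35,0,0,0,0,0,0,0.2,0,0,0,0,0,0,0,0,0,0,0,0,0,0,0,0,0,0,0,0,0,0,0,0,0,0,0,0,0,0,0,0,0,0,0,0,0,0,0,0,0,0]'
python3 - <<'E'
from h import *
rel(A(-.015,.005,-.001),tool(PY,SL))
E
```

```text
clock: 6.92
eef_pos: [0.5913, 0.1218, 0.1034]
tool_rot: [-0.076, 0.951, 0.023, 0.298]
ft_force: [0.3, 0.8, -0.2]
grip_width: 0.0639
grasp_force: 0.0
shift [-0.008   0.0011  0.0004] turn [-0.0003 -0.0011  0.0003] dist 0.004
clock: 7.75
eef_pos: [0.5908, 0.1225, 0.1037]
tool_rot: [-0.077, 0.951, 0.024, 0.298]
ft_force: [-3.7, 1.0, 5.7]
grip_width: 0.0284
grasp_force: 58.5
shift [-0.0082 -0.0004  0.0014] turn [ 0.0002 -0.0009  0.0006] dist 0.004
```

```bash
python3 -m pendant '[0,0,-0.015,0,0,0,0,0,0,-0.04,0,0,0,0,0,0,-0.07,0,0,0,0,0,0,-0.11,0,0,0,0,0,0,-0.15,0,0,0,0,0,0,-0.19,0,0,0,0,0,0,-0.23,0,0,0,0,0,0,-0.26,0,0,0,0,0,0,-0.26,0,0,0,0,0,0,-0.26,0,0,0,0]'
python3 - <<'E'
from h import *
rel(cw(-.037,0,.24),tool(CY))
E
```

```text
clock: 8.58
eef_pos: [0.5174, 0.11, 0.2101]
tool_rot: [-0.076, 0.951, 0.023, 0.298]
ft_force: [0.8, 0.3, -1.4]
grip_width: 0.0285
grasp_force: 61.0
shift [ 0.0546 -0.4417 -0.11  ] turn [0.0435 0.1902 0.1402] dist 0.229
```

```bash
python3 -m pendant '[0.005,-0.03,-0.011,0.004,0.019,0.014,0,0.01,-0.08,-0.022,0.008,0.038,0.028,0,0.016,-0.13,-0.033,0.013,0.057,0.042,0,0.022,-0.19,-0.044,0.017,0.076,0.056,0,0.028,-0.25,-0.055,0.022,0.095,0.07,0,0.034,-0.31,-0.07,0.027,0.12,0.088,0,0.042,-0.37,-0.09,0.033,0.144,0.106,0,0.048,-0.41,-0.1,0.038,0.168,0.124,0,0.0546,-0.44,-0.11,0.0435,0.19,0.14,0,0.0546,-0.4417,-0.11,0.0435,0.19,0.14,0]'
python3 -m pendant '[0,0,0,0,0,0,0,0,0,0,0,0,0,0,0,0,0,0,0,0,0,0,0,0,0,0,0,0,0,0,0,0,0,0,0,0,0,0,0,0,0,0,0,0,0,0,0,0,0,0,0,0,0,0,0,0,0,0,0,0,0,0,0,0,0,0,0,0,0,0]'
python3 - <<'E'
from h import *
rel(cw(-.037,0,.24),tool(CY))
c=cam("wrist");save(c,"w3.png")
i=cv2.imread("pics/w3.png")
for x,y,z in((-.1175,.075,.088),(-.1175,-.075,.088),(-.0660,.021,.042),(-.066,-.021,.042),(.0265,.0125,.046),(.0265,-.0125,.046),(-.08,.021,.042),(-.08,-.021,.042)):
    cv2.circle(i,tuple(np.round(proj(c,cw(x,y,z))).astype(int)),2,(0,0,255),-1)
T=np.eye(4);o=bot.get_obs();r=R.from_quat(o["tool_rot"])
for t in(-.075,.014,.055,.08): cv2.circle(i,tuple(np.round(proj(c,o["eef_pos"]+r.apply([-(t+.019),0,.005]))).astype(int)),2,(0,255,0),-1)
cv2.imwrite("pics/w3o.png",i)
E
```

```text
clock: 9.42
eef_pos: [0.5012, -0.1195, 0.2372]
tool_rot: [0.149, 0.989, -0.001, -0.003]
ft_force: [1.9, 0.7, -2.1]
grip_width: 0.0285
grasp_force: 60.9
clock: 10.25
eef_pos: [0.4996, -0.1163, 0.2395]
tool_rot: [0.147, 0.989, -0.0, -0.0]
ft_force: [-0.2, 0.2, -1.7]
grip_width: 0.0281
grasp_force: 60.9
shift [ 0.0007 -0.0007 -0.001 ] turn [-0.0002 -0.0001  0.0002] dist 0.001
```

View pics/w3o.png

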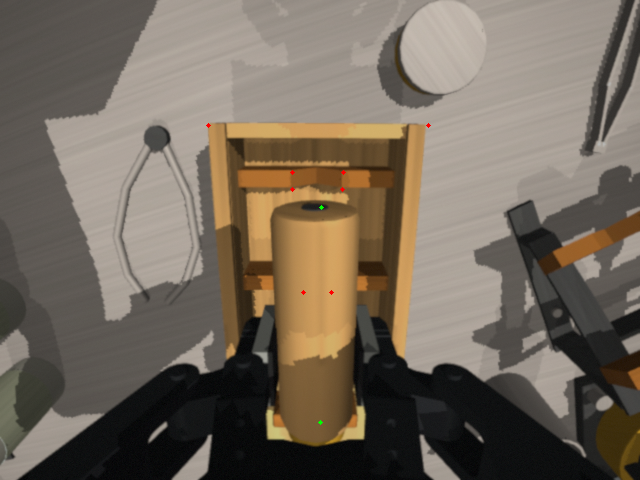

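The case and cradles line up with the overlay within about 2 px, and the handle end lies at (317,207) as predicted. Lower it.

```bash
python3 -m pendant '[0,0,0.04,0,0,0,0,0,0,0.08,0,0,0,0,0,0,0.13,0,0,0,0,0,0,0.18,0,0,0,0,0,0,0.23,0,0,0,0,0,0,0.28,0,0,0,0,0,0,0.32,0,0,0,0,0,0,0.34,0,0,0,0,0,0,0.35,0,0,0,0,0,0,0.35,0,0,0,0]'
python3 -m pendant '[0,0,0.004,0,0,0,0,0,0,0.008,0,0,0,0,0,0,0.012,0,0,0,0,0,0,0.016,0,0,0,0,0,0,0.02,0,0,0,0,0,0,0.024,0,0,0,0,0,0,0.026,0,0,0,0,0,0,0.028,0,0,0,0,0,0,0.028,0,0,0,0,0,0,0.028,0,0,0,0]'
python3 - <<'E'
from h import *
rel(cw(-.037,0,.047),tool(CY))
E
```

```text
clock: 11.13
eef_pos: [0.4991, -0.1164, 0.0637]
tool_rot: [0.147, 0.989, -0.0, -0.001]
ft_force: [-0.2, -0.1, -2.0]
grip_width: 0.0283
grasp_force: 60.9
clock: 11.97
eef_pos: [0.4994, -0.1165, 0.0504]
tool_rot: [0.147, 0.989, -0.0, -0.0]
ft_force: [-1.2, 0.2, -1.5]
grip_width: 0.0286
grasp_force: 60.9
shift [ 0.0005 -0.0002  0.0068] turn [-0.0003 -0.0002  0.0002] dist 0.003
```

No contact yet. Lower in 1 mm steps.

```bash
python3 -m pendant '[0,0,0.001,0,0,0,0,0,0,0.002,0,0,0,0,0,0,0.003,0,0,0,0,0,0,0.004,0,0,0,0,0,0,0.004,0,0,0,0,0,0,0.004,0,0,0,0,0,0,0.004,0,0,0,0,0,0,0.004,0,0,0,0,0,0,0.004,0,0,0,0,0,0,0.004,0,0,0,0]'
python3 -m pendant '[0,0,0.001,0,0,0,0,0,0,0.002,0,0,0,0,0,0,0.003,0,0,0,0,0,0,0.003,0,0,0,0,0,0,0.003,0,0,0,0,0,0,0.003,0,0,0,0,0,0,0.003,0,0,0,0,0,0,0.003,0,0,0,0,0,0,0.003,0,0,0,0,0,0,0.003,0,0,0,0]'
python3 -c "
from h import *
print(incase(bot.get_obs()['eef_pos']))"
```

```text
clock: 12.8
eef_pos: [0.4997, -0.1167, 0.0491]
tool_rot: [0.147, 0.989, -0.0, 0.0]
ft_force: [-3.4, -1.6, 6.0]
grip_width: 0.0284
grasp_force: 61.6
clock: 13.63
eef_pos: [0.4998, -0.1166, 0.0489]
tool_rot: [0.147, 0.989, -0.0, 0.001]
ft_force: [-4.9, 0.7, 15.0]
grip_width: 0.0282
grasp_force: 62.6
(np.float64(-0.03641864918789279), np.float64(0.00012560360679494977))
```

Contact at z≈0.049 (15 N), so it is seated. Release and rise.

```bash
python3 -m pendant '[0,0,-0.003,0,0,0,0.3,0,0,-0.003,0,0,0,0.36,0,0,-0.003,0,0,0,0.42,0,0,-0.003,0,0,0,0.5,0,0,-0.003,0,0,0,0.6,0,0,-0.003,0,0,0,0.6,0,0,-0.003,0,0,0,0.6,0,0,-0.003,0,0,0,0.6,0,0,-0.003,0,0,0,0.6,0,0,-0.003,0,0,0,0.6]'
python3 -m pendant '[0,0,-0.02,0,0,0,0.6,0,0,-0.06,0,0,0,0.6,0,0,-0.12,0,0,0,0.6,0,0,-0.18,0,0,0,0.6,0,0,-0.24,0,0,0,0.6,0,0,-0.3,0,0,0,0.6,0.04,0,-0.32,0,0,0,0.6,0.08,0,-0.32,0,0,0,0.6,0.1,0,-0.32,0,0,0,0.6,0.1,0,-0.32,0,0,0,0.6]'
python3 - <<'E'
from h import *
c=cam("wrist");save(c,"w4.png")
E
```

```text
clock: 14.47
eef_pos: [0.4995, -0.1164, 0.0484]
tool_rot: [0.147, 0.989, -0.0, -0.0]
ft_force: [-0.3, 0.1, -0.6]
grip_width: 0.0512
grasp_force: 0.0
clock: 15.3
eef_pos: [0.4498, -0.1013, 0.209]
tool_rot: [0.147, 0.989, -0.0, -0.001]
ft_force: [-0.0, 0.8, -0.2]
grip_width: 0.0512
grasp_force: 0.0
```

View pics/w4.png

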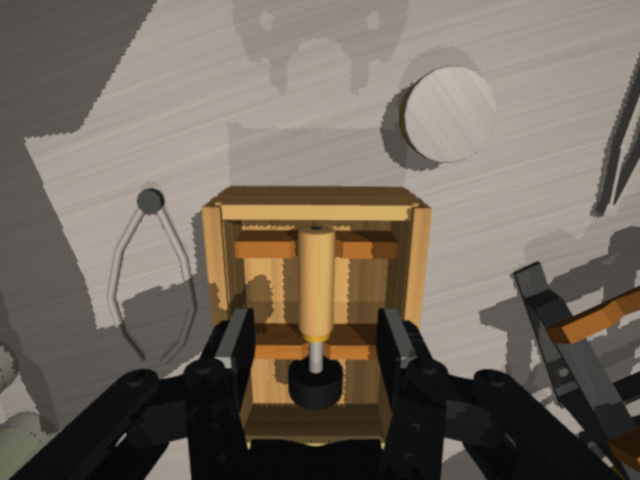

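The press lies centred in both cradles: handle end at (317,230), shank at (316,352) and head at (316,382). Now go behind the pull.

```bash
python3 - <<'E'
from h import *
c=load("w4.png");print(incase(at(c,317,230,.047)))
rel(cw(.152,0,.2),tool(CY))
E
```

```text
(np.float64(-0.09247234429744748), np.float64(-0.0005047705080132366))
shift [-0.4788 -0.0009  0.0174] turn [-0.0002 -0.0001  0.0003] dist 0.24
```

```bash
python3 -m pendant '[-0.06,0,0,0,0,0,0,-0.12,0,0,0,0,0,0,-0.2,0,0,0,0,0,0,-0.28,0,0,0,0,0,0,-0.36,0,0,0,0,0,0,-0.42,0,0,0,0,0,0,-0.46,-0.001,0.017,0,0,0,0,-0.479,-0.001,0.017,0,0,0,0,-0.479,-0.001,0.017,0,0,0,0,-0.479,-0.001,0.017,0,0,0,0]'
python3 -m pendant '[0,0,0.04,0,0,0,0,0,0,0.08,0,0,0,0,0,0,0.12,0,0,0,0,0,0,0.15,0,0,0,0,0,0,0.17,0,0,0,0,0,0,0.174,0,0,0,0,0,0,0.174,0,0,0,0,0,0,0.174,0,0,0,0,0,0,0.174,0,0,0,0,0,0,0.174,0,0,0,0]'
python3 - <<'E'
from h import *
print(incase(bot.get_obs()['eef_pos']))
rel(cw(-.06,0,.113),tool(CY))
E
```

```text
clock: 16.18
eef_pos: [0.681, -0.1721, 0.1977]
tool_rot: [0.147, 0.989, -0.0, -0.002]
ft_force: [-0.1, 0.2, -0.3]
grip_width: -0.0001
grasp_force: 0.0
clock: 17.02
eef_pos: [0.6815, -0.1721, 0.1144]
tool_rot: [0.147, 0.989, -0.0, 0.001]
ft_force: [0.1, -0.2, 0.4]
grip_width: -0.0001
grasp_force: 0.0
(np.float64(0.15362658793112607), np.float64(-0.00012214686867749545))
shift [0.4273 0.0005 0.0019] turn [-0.0002  0.0007  0.0002] dist 0.214
```

```bash
python3 -m pendant '[0.025,0,0.002,0,0,0,0,0.05,0,0.002,0,0,0,0,0.09,0,0.002,0,0,0,0,0.13,0,0.002,0,0,0,0,0.17,0,0.002,0,0,0,0,0.21,0,0.002,0,0,0,0,0.25,0,0.002,0,0,0,0,0.29,0,0.002,0,0,0,0,0.33,0,0.002,0,0,0,0,0.36,0,0.002,0,0,0,0]'
python3 -m pendant '[0.015,0,0,0,0,0,0,0.03,0,0,0,0,0,0,0.045,0,0,0,0,0,0,0.052,0,0,0,0,0,0,0.056,0,0,0,0,0,0,0.06,0,0,0,0,0,0,0.064,0,0,0,0,0,0,0.066,0,0,0,0,0,0,0.066,0,0,0,0,0,0,0.066,0,0,0,0,0,0]'
python3 - <<'E'
from h import *
print(incase(bot.get_obs()['eef_pos']))
rel(cw(-.06,0,.113),tool(CY))
E
```

```text
clock: 17.85
eef_pos: [0.509, -0.1194, 0.1131]
tool_rot: [0.147, 0.989, -0.0, 0.002]
ft_force: [3.7, 0.3, -1.9]
grip_width: -0.0001
grasp_force: 1.5
clock: 18.68
eef_pos: [0.4769, -0.1102, 0.1118]
tool_rot: [0.147, 0.989, -0.0, -0.0]
ft_force: [1.8, -0.2, 2.2]
grip_width: 0.0001
grasp_force: 1.1
(np.float64(-0.060215395896297645), np.float64(-0.0004600426916558536))
shift [-0.0004  0.0009 -0.0024] turn [-0.0003 -0.0003  0.0002] dist 0.001
```

Feel for the shut stop.

```bash
python3 -m pendant '[0.002,0,0,0,0,0,0,0.004,0,0,0,0,0,0,0.006,0,0,0,0,0,0,0.008,0,0,0,0,0,0,0.01,0,0,0,0,0,0,0.01,0,0,0,0,0,0,0.01,0,0,0,0,0,0,0.01,0,0,0,0,0,0,0.01,0,0,0,0,0,0,0.01,0,0,0,0,0,0]'
python3 -c "
from h import *
print(incase(bot.get_obs()['eef_pos']))"
```

```text
clock: 19.52
eef_pos: [0.4747, -0.1096, 0.1119]
tool_rot: [0.147, 0.989, -0.001, 0.002]
ft_force: [7.9, -2.6, -5.8]
grip_width: -0.0001
grasp_force: 4.8
(np.float64(-0.06249229098195058), np.float64(-0.0004841193152560008))
```

```bash
python3 -m pendant '[0.003,0,0,0,0,0,0,0.006,0,0,0,0,0,0,0.008,0,0,0,0,0,0,0.008,0,0,0,0,0,0,0.008,0,0,0,0,0,0,0.008,0,0,0,0,0,0,0.008,0,0,0,0,0,0,0.008,0,0,0,0,0,0,0.008,0,0,0,0,0,0,0.008,0,0,0,0,0,0]'
python3 -c "
from h import *
print(incase(bot.get_obs()['eef_pos']))"
python3 -m pendant '[-0.02,0,0,0,0,0,0,-0.05,0,0,0,0,0,0,-0.05,0,-0.06,0,0,0,0,-0.05,0,-0.12,0,0,0,0,-0.05,0,-0.18,0,0,0,0,0.02,0,-0.22,0,0,0,0,0.08,0,-0.22,0,0,0,0,0.12,0,-0.22,0,0,0,0,0.12,0,-0.22,0,0,0,0,0.12,0,-0.22,0,0,0,0]'
python3 - <<'E'
from h import *
c=cam("wrist");save(c,"w5.png")
i=cv2.imread("pics/w5.png")
for x in(-.107,):
    for y in(-.05,.05): cv2.circle(i,tuple(np.round(proj(c,cw(x,y,.08))).astype(int)),2,(0,0,255),-1)
cv2.imwrite("pics/w5o.png",i)
E
```

```text
clock: 20.35
eef_pos: [0.4745, -0.1095, 0.1122]
tool_rot: [0.147, 0.989, -0.001, 0.006]
ft_force: [17.8, -5.2, -15.2]
grip_width: -0.0003
grasp_force: 9.4
(np.float64(-0.06264337881726624), np.float64(-0.00045622060207053044))
clock: 21.18
eef_pos: [0.4091, -0.0896, 0.2216]
tool_rot: [0.147, 0.989, -0.0, -0.001]
ft_force: [0.7, -0.7, -0.7]
grip_width: -0.0002
grasp_force: 0.0
```

View pics/w5o.png

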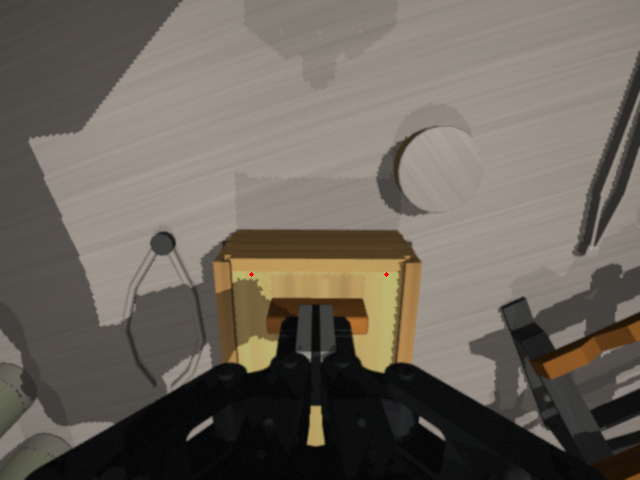

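The cover now meets the front wall (row ~272, no gap) and the arm is clear. I'll hand the job in.

```bash
python3 -c "
from workcell import bot
print(bot.job_done())"
```

```text
the job is handed in; nothing more can be done
None
```

I handed the job in at about 21 s: the press was level in both cradles, head at the far end, before I slid the cover shut to its stop; I saw nothing else disturbed, and no verdict was returned.

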